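Tare the cup and load today's glucose tablets

ROBOT

A 7-joint arm with a two-finger parallel gripper is mounted at the origin on the work surface. World frame = base frame: x ahead of the robot, y to its left, z up, the work surface at z = 0. Lengths are in m, angles in rad, forces in N, time in s.
With the tool pointing down it reaches from about 0.4 to 0.9 m from the base axis. Payload 5.6 kg.
Tool frame: the origin (TCP) lies midway between the tips of the shut fingers; the grasp point (between the pads) lies 19 mm behind it; z points along the fingers, y is the line along which they close (so a half turn about z gives the same grasp; the last joint's range is limited). The gripper opens to 92 mm and grips with 3 to 60 N. Pads are 20 mm wide; open, the fingers measure 128 mm over their backs; the gripper's body (75 mm by 189 mm) begins 69 mm behind the grasp point.
Start: joints at [-0.043, 0.468, -0.012, 1.603, 0.006, 1.071, -0.056], TCP at [0.65, -0, 0.177] pointing down, gripper open.
Joint ranges: [-2.53, 2.53], [-0.31, 2.02], [-1.57, 1.55], [0.28, 2.44], [-1.29, 4.43], [0.15, 1.84], [-2.92, 2.92]. Speed limits (rad/s): [2.57, 2.57, 3.14, 3.14, 3.14, 3.14, 3.14].

INTERFACE

Orientations are given as a 3x3 rotation matrix whose columns are the frame's x, y, z axes.
In Python, from station import env, effector, solver, viewer, workorder, search_frame, tip_of gives the robot as it stands. Calls block until the motion is done:
- env.reach(position, orientation): joint-space move of the TCP to a pose.
- env.movel(position, frame=None, rate=0.15): straight line of the TCP; frame=None keeps the orientation; rate is the mean speed in m/s.
- env.goto_joints(angles): joint-space move.
- effector.release() and effector.grasp(squeeze=None): open the fingers fully, or close them until they stop; squeeze is the grip in N (None keeps the last).
- env.pause(seconds).
- solver.inverse_kinematics(position, orientation): joint angles nearest the present ones, or None.
- env.sense(): the state.
- viewer.read_camera(name): name is "scene" or "side" or "wrist"; returns (picture, depth): 400x640x3 uint8, red, green, blue; 400x640 float32, m along the optical axis (not along the pixel's ray), 0 where there is no reading.
- viewer.camera_info(name): a dict with "intrinsics" (3x3 intrinsics, pixels), "eye" and "rotation" of the camera in the world; the wrist camera has in their place "T_tool_cam" (4x4, takes a point from camera to tool coordinates, whose origin is the TCP and whose axes are the flange's). Camera axes: x right, y up, looking along -z (the intrinsics and any distortion apply to the point x, -y, -z); pixel columns grow to the right and rows downward; lengths in m; the calibration is good to about 2 mm. A picture is of the moment at which its call begins: read the wrist's pose just before it. camera_info takes no time and is no camera call.
A pose or a line that the arm cannot do raises env.PlanningError and nothing moves.
- workorder.finish_job(): hands the job in; it is judged then, once.
Trained networks look in the newest picture that a camera, given by its name, has taken for a name from the list of things; names that differ only in an ending like _2 or _b are one class to them, and where a whole thing is asked for, a point or a joint stands for the part that bears it (a point fixed in the world has none). Each returns a list of dicts, best first, with "score" (0 to 1); they miss things now and then, are a little off and sometimes report something else, mostly with a low value. They report only what shows in the picture. A call takes as long as a camera call.
- search_frame(camera, name): "at" ([x, y, z] in m, in world coordinates, good to about 4 mm: the middle of the surface that is visible of it).
- tip_of(camera, name): "at" ([x, y, z] in m, in world coordinates, good to about 4 mm: a listed point, or the origin of a listed thing).
The state is a dict: "t": time; "joint_positions": joint angles; "joint_velocities": joint speeds; "tau": joint torques, N m; "ee_pos": TCP position; "tcp_rot": TCP orientation; "wrist_force": force on the tool from outside, world axes, zero at the start; "moment": the same for the moment, N m; "gripper_width": finger opening in m; "grasp_force": force on a finger pad.
Only numpy, scipy, OpenCV 4.12 (cv2) and the standard library are available. Lean on these libraries where they do the work, as an engineer would, in place of code of your own. Each camera call takes 0.05 s, during which the arm holds its last target. There are 200 camera calls.

TASK

First try the spring balance: stand the brass check weight in the middle of the pan, let go so that it settles, then put it back upright on its cork mat. Next tip yesterday's orange tablets out of the black cup into the glass dish, and stand the empty cup upright in the middle of the balance pan. Last, put all of today's white tablets from the table into the cup as it stands there, leaving every orange tablet in the dish and the little blue balm tin where it is.

Things in the scene. Friction and masses are not known exactly. Their poses are not given: they have to be found in the camera images.
- cup: smooth black ceramic cup without handle, 80 mm tall, 160 g; outside diameter 58 mm at the foot, 66 mm at the rim, wall 4 mm, floor 5 mm thick; origin at the centre of its underside, z up through the mouth. At the start it stands on the table with the orange tablets inside
- cup_rim (a point): centre of the cup's mouth, 80 mm above its underside
- dish: round green glass dish, 140 mm across at the rim, 104 mm at the foot, 42 mm tall, wall 5 mm, floor 6 mm, 450 g, loose on the table; origin at the centre of its underside
- mat: round cork mat fixed to the table, 60 mm across and 4 mm thick, where the check weight belongs; origin at the centre of its underside
- weight: brass check weight of 100 g, upright: body 28 mm across and 18 mm tall, above it a neck and a knob 15 mm across from 27 to 34 mm height, 36 mm tall in all; origin at the centre of its underside, z up
- balance: small white spring balance, fixed to the table: housing 110 x 110 x 36 mm, the pan above it on a stem; origin at the centre of its underside; its scale window faces -x of its own frame
- pan_top (a point): centre of the upper face of the balance's round steel pan, 100 mm across and flat, with a 60 mm ring engraved about the centre; 64 mm above the table when empty, it sinks about 5 mm per 100 g
- pan (a joint): how far the pan has sunk on its spring, 0 (empty) to 0.016 m; 100 g gives about 0.005
- tin: small blue balm tin, 40 mm across and 16 mm tall, a bystander; origin at the centre of its underside
- old0: orange glucose tablet, a rounded square block 16 x 16 mm and 12 mm thick, 10 g; origin at the centre of its underside, z along its thickness, x and y square to its sides. Yesterday's: it starts in the cup. It may be absent (None).
- old1: orange glucose tablet, a rounded square block 16 x 16 mm and 12 mm thick, 10 g; origin at the centre of its underside, z along its thickness, x and y square to its sides. Yesterday's: it starts in the cup. It may be absent (None).
- old2: orange glucose tablet, a rounded square block 16 x 16 mm and 12 mm thick, 10 g; origin at the centre of its underside, z along its thickness, x and y square to its sides. Yesterday's: it starts in the cup. It may be absent (None).
- old3: orange glucose tablet, a rounded square block 16 x 16 mm and 12 mm thick, 10 g; origin at the centre of its underside, z along its thickness, x and y square to its sides. Yesterday's: it starts in the cup. It may be absent (None).
- fresh0: white glucose tablet, a rounded square block 16 x 16 mm and 12 mm thick, 10 g; origin at the centre of its underside, z along its thickness, x and y square to its sides. Today's: it starts lying on the table. It may be absent (None).
- fresh1: white glucose tablet, a rounded square block 16 x 16 mm and 12 mm thick, 10 g; origin at the centre of its underside, z along its thickness, x and y square to its sides. Today's: it starts lying on the table. It may be absent (None).
- fresh2: white glucose tablet, a rounded square block 16 x 16 mm and 12 mm thick, 10 g; origin at the centre of its underside, z along its thickness, x and y square to its sides. Today's: it starts lying on the table. It may be absent (None).
- fresh3: white glucose tablet, a rounded square block 16 x 16 mm and 12 mm thick, 10 g; origin at the centre of its underside, z along its thickness, x and y square to its sides. Today's: it starts lying on the table. It may be absent (None).
- fresh4: white glucose tablet, a rounded square block 16 x 16 mm and 12 mm thick, 10 g; origin at the centre of its underside, z along its thickness, x and y square to its sides. Today's: it starts lying on the table. It may be absent (None).

How it is judged:
On the way, in this order (a step that is already met when the one before it is completed fails the run):
1. the check weight stands released in the middle of the pan (within 12 mm) and the pan has sunk (horizontal distance between weight and pan_top below 0.012 m and value of joint pan above 0.003 m and angle between weight's own z axis and vertical below 0.15 rad and z of weight in the frame of pan_top below 0.006 m and contact force between weight and the fingers below 0.05 N and linear speed of weight below 0.03 m/s), for 0.3 s.
2. the check weight stands released on its cork mat again (horizontal distance between weight and mat below 0.02 m and height (world z) of weight below 0.012 m and angle between weight's own z axis and vertical below 0.15 rad and contact force between weight and the fingers below 0.05 N), for 0.2 s.
3. the cup is tipped past level with its mouth above the dish (angle between cup's own z axis and vertical above 1.6 rad and horizontal distance between cup_rim and dish below 0.09 m and height (world z) of cup_rim above 0.05 m), for 0.1 s.
4. the cup, emptied and with no tablet in it yet, stands released and upright in the middle of the pan (within 12 mm) (horizontal distance between cup and pan_top below 0.012 m and angle between cup's own z axis and vertical below 0.1 rad and value of joint pan above 0.005 m and z of cup in the frame of pan_top between -0.004 and 0.006 m and contact force between cup and the fingers below 0.05 N and horizontal distance between each of old0, old1, old2, old3, fresh0, fresh1, fresh2, fresh3, fresh4 and cup above 0.034 m), for 0.3 s.
At the end, for the whole second after the job is handed in: The cup stands released, upright (within 0.1 rad) and at rest on the pan, its centre within 12 mm of the pan's, the pan sunk by over 5 mm; every white tablet is in the cup, every orange tablet in the dish; the check weight stands upright on its cork mat, within 20 mm of its centre (horizontal distance between weight and mat below 0.02 m and height (world z) of weight below 0.012 m and angle between weight's own z axis and vertical below 0.15 rad and horizontal distance between cup and pan_top below 0.012 m and angle between cup's own z axis and vertical below 0.1 rad and value of joint pan above 0.005 m and z of cup in the frame of pan_top between -0.004 and 0.006 m and contact force between cup and the fingers below 0.05 N and horizontal distance between each of old0, old1, old2, old3 and dish below 0.062 m and z of each of old0, old1, old2, old3 in the frame of dish below 0.05 m and horizontal distance between each of fresh0, fresh1, fresh2, fresh3, fresh4 and cup below 0.03 m and z of fresh0 in the frame of cup between 0 and 0.075 m and z of fresh1 in the frame of cup between 0 and 0.075 m and z of fresh2 in the frame of cup between 0 and 0.075 m and z of fresh3 in the frame of cup between 0 and 0.075 m and z of fresh4 in the frame of cup between 0 and 0.075 m and linear speed of cup below 0.02 m/s); the robot touches nothing.
It fails at once if the balm tin is moved over 30 mm (distance of tin from where it was at the start of the episode above 0.03 m).
Of old0, old1, old2, old3 only 2 to 4 are there at a start; the rules pass over those that are not, and their reading is None.
Of fresh0, fresh1, fresh2, fresh3, fresh4 only 3 to 5 are there at a start; the rules pass over those that are not, and their reading is None.
At some moment in a run one of fresh0, fresh1, fresh2, fresh3, fresh4, dish may be knocked a few centimetres aside while the robot is not near it.
It also fails if it takes over 208 s, if anything falls off the work surface, if the arm or the gripper's body presses on something with over 40 N, if the wrist force passes 120 N, or if a joint passes its speed limit or range.

## Working session

There is one attempt and no reset: what is moved stays moved. The work goes in short steps, each a Python script; the robot and the scene stay as the last script left them, time stands still between calls to the robot, and variables do not carry over. Pictures are saved under pics/ and viewed, at most 17 in all, crops included, and the job is handed in when it is done.

```bash
ls; mkdir -p pics
cat > h.py <<'E'
import numpy as np, cv2
from station import env, effector, solver, viewer, workorder, search_frame, tip_of
def save(cam,fn):
    p,d=viewer.read_camera(cam); cv2.imwrite('pics/'+fn,p[:,:,::-1]); return p,d
def px(cam,P):
    i=viewer.camera_info(cam); q=np.array(i['rotation']).T@(np.array(P)-i['eye']); k=np.array(i['intrinsics'])@[q[0],-q[1],-q[2]]; return (k[:2]/k[2]).round()
E
python3 - <<'E'
from h import *
s=env.sense(); print(s['t'],s['tcp_rot'],s['gripper_width'])
for c in ['scene','side']:
    p,d=save(c,c+'0.png'); print(c,{k:np.array(v).round(3).tolist() for k,v in viewer.camera_info(c).items()})
    for n in ['cup','dish','mat','weight','balance','pan_top','tin','fresh0','old0']:
        for f in (tip_of,search_frame):
            if f is search_frame and n not in('fresh0','old0'): continue
            print(n,f.__name__,[(np.round(r['at'],3).tolist(),round(r['score'],2)) for r in f(c,n)][:7])
print(env.sense()['t'])
E
```

```text
pics
0.0 [[ 9.39646390e-05  9.99998371e-01 -1.80226811e-03]
 [ 9.99999983e-01 -9.42492502e-05 -1.57834074e-04]
 [-1.58003680e-04 -1.80225325e-03 -9.99998363e-01]] 0.09168479312585771
scene {'intrinsics': [[505.168, 0.0, 305.208], [0.0, 505.168, 205.185], [0.0, 0.0, 1.0]], 'eye': [1.271, 0.152, 0.708], 'rotation': [[-0.167, -0.652, 0.739], [0.986, -0.094, 0.139], [-0.021, 0.752, 0.659]]}
cup call [([0.46, 0.102, -0.005], 0.68)]
dish call [([0.464, 0.323, 0.001], 0.63)]
mat call [([0.463, -0.294, 0.068], 0.75), ([0.491, -0.1, 0.002], 0.71), ([0.464, 0.319, 0.001], 0.53)]
weight call [([0.492, -0.104, 0.007], 0.7)]
balance call [([0.466, -0.293, -0.002], 0.74), ([0.696, 0.144, -0.003], 0.16)]
pan_top call [([0.461, -0.291, 0.066], 0.84), ([0.461, 0.105, -0.005], 0.58)]
tin call []
fresh0 call [([0.682, -0.048, -0.001], 0.61), ([0.684, -0.184, 0.001], 0.56), ([0.695, 0.141, -0.002], 0.54), ([0.61, 0.056, 0.001], 0.49)]
fresh0 call [([0.468, -0.292, 0.068], 0.7), ([0.699, 0.142, 0.007], 0.65), ([0.614, 0.055, 0.011], 0.6), ([0.686, -0.178, 0.008], 0.47)]
old0 call []
old0 call []
side {'intrinsics': [[391.457, 0.0, 312.055], [0.0, 391.457, 191.443], [0.0, 0.0, 1.0]], 'eye': [0.016, 0.571, 0.603], 'rotation': [[-0.702, 0.406, -0.585], [-0.712, -0.374, 0.594], [0.023, 0.834, 0.552]]}
cup call [([0.46, 0.104, -0.0], 0.76)]
dish call [([0.464, 0.327, 0.002], 0.75)]
mat call [([0.491, -0.102, -0.0], 0.45)]
weight call [([0.487, -0.099, 0.003], 0.55)]
balance call [([0.464, -0.297, -0.003], 0.6)]
pan_top call [([0.462, -0.295, 0.064], 0.96)]
tin call [([0.396, -0.002, -0.003], 0.68)]
fresh0 call [([0.686, -0.181, 0.001], 0.57), ([0.605, 0.051, 0.001], 0.52), ([0.697, 0.141, -0.001], 0.46), ([0.683, -0.049, -0.005], 0.43)]
fresh0 call [([0.597, 0.053, 0.014], 0.44), ([0.677, -0.046, 0.008], 0.4)]
old0 call []
old0 call []
1.2
```

View pics/scene0.png

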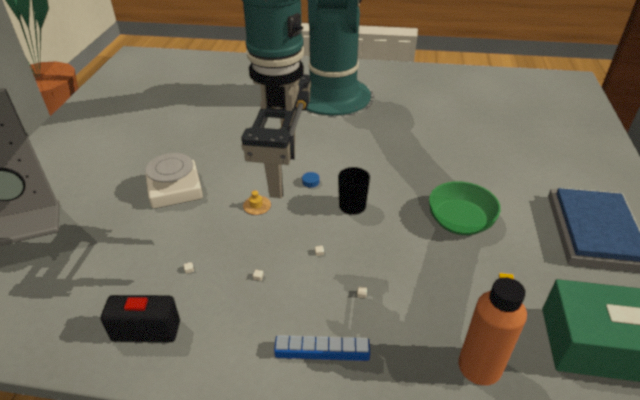

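View pics/side0.png

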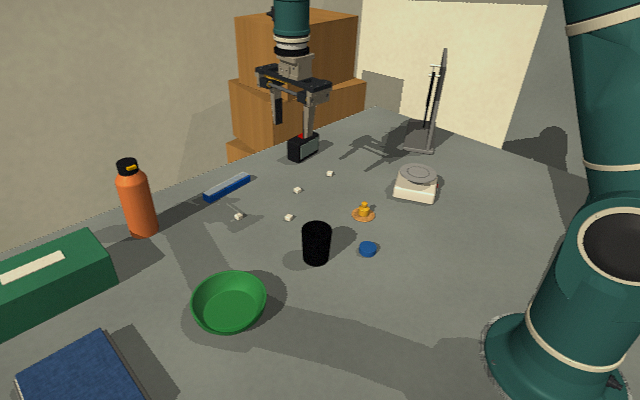

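Both pictures agree with the networks. There are four white tablets in the scene picture, at (188,267), (258,275), (319,250) and (362,292). The weight is on its mat at (257,203), the cup at (352,190), the dish at (463,210), the balance at (172,180) and the tin at (311,180). Next I'll refine the weight with the wrist camera and scan the IK for a tilted cup grasp.

```bash
cat >> h.py <<'E'
def down(yaw=0.0):   # closing axis y along world x at yaw 0
    c,s=np.cos(yaw),np.sin(yaw); return np.array([[c,-s,0],[s,c,0],[0,0,1]])@np.array([[0,1,0],[1,0,0],[0,0,-1.]])
def wrist(fn=None):
    s=env.sense(); p,d=viewer.read_camera('wrist')
    if fn: cv2.imwrite('pics/'+fn,p[:,:,::-1])
    i=viewer.camera_info('wrist'); K=np.array(i['intrinsics']); T=np.array(i['T_tool_cam'])
    v,u=np.mgrid[0:400,0:640]; q=np.stack([(u-K[0,2])/K[0,0]*d,-(v-K[1,2])/K[1,1]*d,-d],-1)
    w=(q@T[:3,:3].T+T[:3,3])@np.array(s['tcp_rot']).T+s['ee_pos']; w[d==0]=np.nan
    return p,w
def tilt(az,pitch,roll=0):
    "tool z along azimuth az, pitched down by pitch; y horizontal; then rolled about z"
    z=np.array([np.cos(az)*np.cos(pitch),np.sin(az)*np.cos(pitch),-np.sin(pitch)]); y=np.array([-np.sin(az),np.cos(az),0])
    R=np.stack([np.cross(y,z),y,z],1); c,s=np.cos(roll),np.sin(roll); return R@np.array([[c,-s,0],[s,c,0],[0,0,1]])
E
python3 - <<'E'
from h import *
cup=np.array([.46,.103,.0]); pan=np.array([.463,-.293,.064]); dish=np.array([.464,.325,0])
def ok(P,R): 
    try: return solver.inverse_kinematics(P,R) is not None
    except Exception as e: return False
for pitch in np.radians([0,15,30,45,60]):
  for fl in (0,np.pi):
    r=[]
    for name,P in (('cup',cup),('pan',pan)):
        a0=np.arctan2(P[1],P[0])
        r.append([d for d in range(-60,61,20) if all(ok(P+[0,0,.05+h]+.019*tilt(a0+np.radians(d),pitch)[:,2],tilt(a0+np.radians(d),pitch,fl)) for h in (0,.1))])
    print(round(np.degrees(pitch)),fl>0,r)
env.reach([.49,-.101,.16],down()); p,w=wrist('w1.png')
print([(np.round(r['at'],4),round(r['score'],2)) for n in('weight','mat') for r in tip_of('wrist',n)])
q=w.reshape(-1,3); m=(np.hypot(q[:,0]-.49,q[:,1]+.101)<.04)
for lo,hi in((.027,.05),(.017,.027),(.002,.006)):
    k=q[m&(q[:,2]>lo)&(q[:,2]<hi)]; 
    if len(k): print(lo,len(k),k.mean(0).round(4),k.min(0).round(4),k.max(0).round(4))
E
```

```text
0 False [[-60, 60], [-60, -40, 40, 60]]
0 True [[-60, 60], [-60, -40, 40, 60]]
15 False [[-60, 60], [-60, -40, 40, 60]]
15 True [[-60, 60], [-60, -40, 40, 60]]
30 False [[-60, 60], [-60, -40, 40, 60]]
30 True [[-60, 60], [-60, -40, 40, 60]]
45 False [[-60, 60], [-60, -40, 40, 60]]
45 True [[-60, 60], [-60, -40, 40, 60]]
60 False [[-60, -40, 40, 60], [-60, -40, -20, 0, 20, 40, 60]]
60 True [[-60, -40, 40, 60], [-60, -40, -20, 0, 20, 40, 60]]
[(array([ 0.4902, -0.0993,  0.0057]), 0.89), (array([ 0.485 , -0.1005, -0.0013]), 0.77)]
0.027 166 [ 0.4906 -0.0999  0.038 ] [ 0.4836 -0.1073  0.0306] [ 0.4972 -0.0933  0.0405]
0.017 333 [ 0.4906 -0.0985  0.0225] [ 0.4778 -0.1142  0.017 ] [ 0.504  -0.0869  0.0253]
0.002 1529 [ 0.4895 -0.097   0.0037] [ 0.4543 -0.1332  0.002 ] [ 0.5226 -0.0626  0.0058]
```

View pics/w1.png

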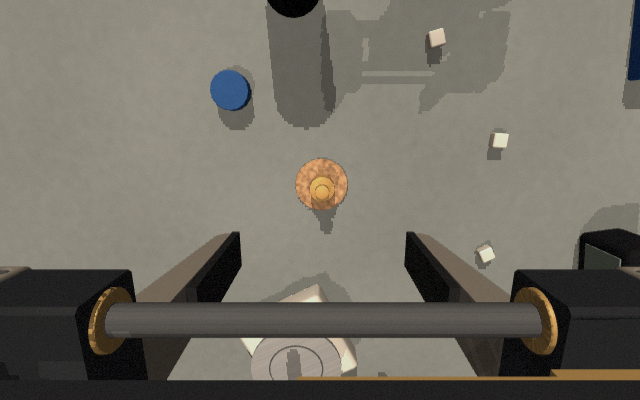

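The wrist picture shows the weight at (322,190) on its mat, with the pan at (295,365), the tin at (230,90) and tablets on the right. Now grasp the weight and set it on the pan.

Run:
```python
from h import *
env.movel([.4906,-.0997,.009],down(),rate=.12); effector.grasp(15); s=env.sense(); print(s['gripper_width'],s['grasp_force'])
env.movel([.4906,-.0997,.15]); print(env.sense()['wrist_force'],env.sense()['gripper_width'])
env.reach([.463,-.25,.17],down())
p,w=wrist('w2.png'); print([(np.round(r['at'],4),round(r['score'],2)) for r in tip_of('wrist','pan_top')])
q=w.reshape(-1,3); m=(np.hypot(q[:,0]-.463,q[:,1]+.293)<.07)&(q[:,2]>.055)&(q[:,2]<.075); k=q[m]
print(len(k),k.mean(0).round(4),np.median(k[:,2]),k.min(0).round(4),k.max(0).round(4),env.sense()['t'])
(c,r)=cv2.minEnclosingCircle(k[:,:2].astype(np.float32)); print(c,r)
```

```text
0.0004997540727774584 0.0
[0.88890576 0.57166054 0.65137111] 0.0002568892265722453
[(array([ 0.4657, -0.2935,  0.0622]), 0.94)]
4278 [ 0.462  -0.2766  0.0638] 0.06382849290668699 [ 0.4123 -0.3238  0.0585] [ 0.5115 -0.2441  0.0666] 6.7417
(0.46195292472839355, -0.2938309609889984) 0.05011044442653656
```

View pics/w2.png

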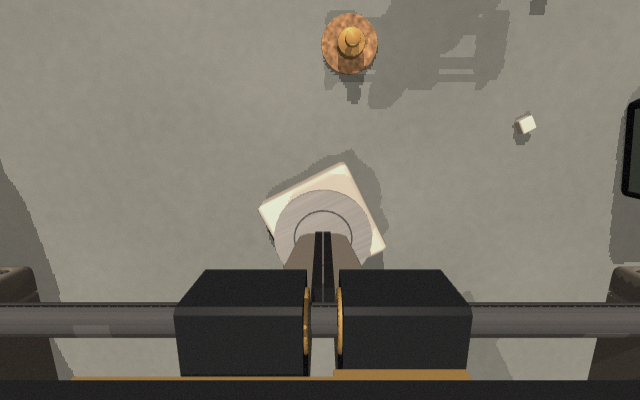

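The grasp missed: the fingers are shut and empty at (323,250), and the weight still stands on the mat at (350,42). I'll measure it again and check the pose actually reached.

```bash
cat >> h.py <<'E'
def wmeas(c,fn=None):
    p,w=wrist(fn); q=w.reshape(-1,3); m=(np.hypot(q[:,0]-c[0],q[:,1]-c[1])<.05)
    for lo,hi in((.030,.05),(.017,.027)):
        k=q[m&(q[:,2]>lo)&(q[:,2]<hi)]
        if len(k): print(lo,len(k),k.mean(0).round(4),cv2.minEnclosingCircle(k[:,:2].astype(np.float32)))
    print([(np.round(r['at'],4),round(r['score'],2)) for n in('weight','mat') for r in tip_of('wrist',n)])
E
python3 - <<'E'
from h import *
effector.release(); print(env.sense()['gripper_width'])
env.reach([.49,-.13,.16],down()); wmeas((.49,-.1))
env.reach([.4906,-.0997,.08],down()); print(env.sense()['ee_pos'],env.sense()['gripper_width']); wmeas((.49,-.1),'w3.png')
E
```

```text
0.09230691497996614
0.03 171 [ 0.4906 -0.1003  0.0382] ((0.490694135427475, -0.10080327093601227), 0.0074193449690938)
0.017 361 [ 0.4905 -0.0996  0.0225] ((0.4905519187450409, -0.1008274182677269), 0.013974535278975964)
[(array([ 0.4874, -0.0979,  0.003 ]), 0.96), (array([ 0.4866, -0.1018, -0.0017]), 0.97)]
[ 0.49049296 -0.10078399  0.08009975] 0.09210174535294421
0.03 283 [ 0.4906 -0.0999  0.0379] ((0.49051907658576965, -0.10099301487207413), 0.007496741600334644)
0.017 541 [ 0.4906 -0.0978  0.0224] ((0.49048349261283875, -0.1007053554058075), 0.014027356170117855)
[(array([ 0.4897, -0.0974,  0.0059]), 0.91), (array([ 0.4858, -0.1027, -0.004 ]), 0.98)]
```

View pics/w3.png

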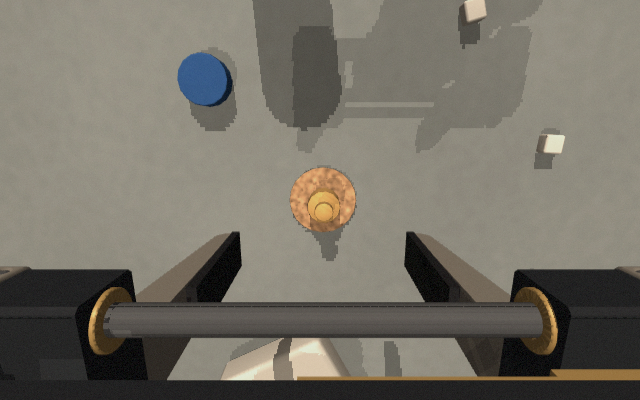

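The weight hasn't moved, at (323,205), and sits centred between the fingers. I'll go down and check the pose before closing.

Run:
```python
from h import *
env.movel([.4905,-.1005,.010],down(),rate=.1); s=env.sense(); print(s['ee_pos'],s['gripper_width'],s['wrist_force'])
for f in (4,12):
    effector.grasp(f); s=env.sense(); print(s['ee_pos'],s['gripper_width'],s['grasp_force'],s['wrist_force'],s['t'])
save('wrist','w4.png')
```

```text
[ 0.49100366 -0.10061654  0.01042328] 0.09211119263890391 [-0.19347296 -0.52536529  0.55875023]
[ 0.4905433  -0.1004828   0.01001543] 0.00021643863471179381 0.0 [ 0.08187976  0.11037357 -0.05947468] 11.6
[ 0.49048511 -0.10051576  0.00998372] 0.0007442060532762487 0.0 [-0.41237172  0.23459728  0.20317207] 11.8167
```

View pics/w4.png

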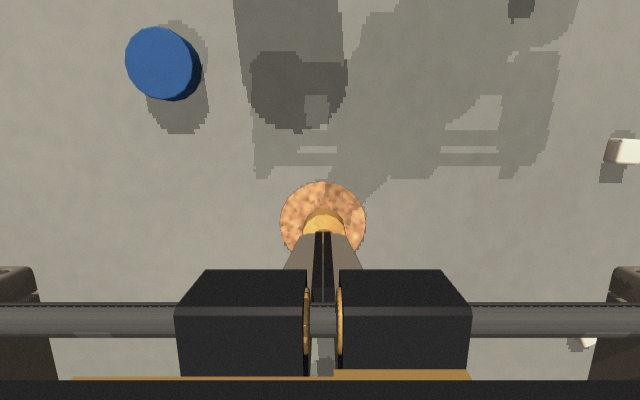

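The closed fingers end at (323,232), on the near side of the weight at (323,222), so there is an offset. I'll measure where the fingertips really are from depth, and compare with the scene camera.

Run:
```python
from h import *
p,w=wrist()
for v in (200,215,225,230,234,240,250,265): print(v,w[v,318].round(4),w[v,327].round(4),p[v,318])
i=viewer.camera_info('wrist'); print(np.array(i['T_tool_cam']).round(4),np.array(i['intrinsics']).round(1)); s=env.sense(); print(s['tcp_rot'],s['ee_pos'])
p,d=save('scene','s5.png'); a,b=px('scene',s['ee_pos']),px('scene',[.4905,-.1005,.02]); print(a,b)
x,y=a.astype(int); c=cv2.resize(p[y-60:y+40,x-60:x+60,::-1],None,fx=6,fy=6,interpolation=cv2.INTER_CUBIC); cv2.imwrite('pics/s5c.png',c)
```

```text
200 [ 0.4869 -0.0822  0.0042] [ 0.4929 -0.0821  0.0046] [183 133  90]
215 [ 0.4871 -0.0879  0.0211] [ 0.4927 -0.0878  0.0217] [225 172  97]
225 [ 0.4871 -0.0937  0.0237] [ 0.4927 -0.0935  0.0243] [231 176  98]
230 [ 0.4872 -0.0946  0.0309] [ 0.4926 -0.0939  0.033 ] [204 153  84]
234 [ 0.4874 -0.0903  0.0505] [ 0.4923 -0.0899  0.0518] [34 34 30]
240 [ 0.4876 -0.0898  0.0613] [ 0.4922 -0.0896  0.0617] [34 32 32]
250 [ 0.4878 -0.09    0.0743] [ 0.492  -0.0896  0.0752] [36 34 35]
265 [ 0.488  -0.0899  0.0913] [ 0.4918 -0.0897  0.0917] [36 33 34]
[[-4.000e-04  9.705e-01  2.409e-01  6.800e-02]
 [ 1.000e+00  4.000e-04 -2.000e-04 -6.000e-04]
 [-3.000e-04  2.409e-01 -9.705e-01 -2.074e-01]
 [ 0.000e+00  0.000e+00  0.000e+00  1.000e+00]] [[325.1   0.  322.5]
 [  0.  325.1 204.7]
 [  0.    0.    1. ]]
[[ 4.37960999e-05  9.99999998e-01 -3.77688979e-05]
 [ 9.99999999e-01 -4.37955020e-05  1.58296048e-05]
 [ 1.58279507e-05 -3.77695911e-05 -9.99999999e-01]] [ 0.49046764 -0.10051292  0.0099848 ]
[257. 201.] [256. 198.]
```

View pics/s5c.png

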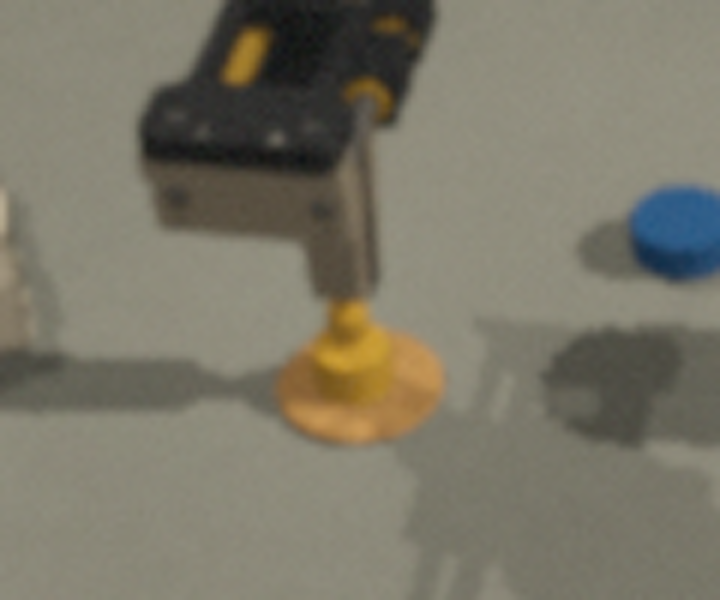

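The scene crop shows the shut fingertips ending above the knob at (345,298), about 35 mm higher than the reported TCP, so the tool calibration is off along z. I'll measure the true tip length by touching bare table gently.

Run:
```python
from h import *
env.movel([.4905,-.1005,.06]); env.reach([.57,-.12,.03],down()); env.pause(.3)
f0=env.sense()['wrist_force'][2]
z=.002; env.movel([.57,-.12,-.015],rate=.08)
for z in np.arange(-.018,-.052,-.0015):
    env.movel([.57,-.12,z],rate=.03); env.pause(.05); s=env.sense(); f=s['wrist_force'][2]-f0
    if abs(f)>2.5: break
print('touch',z,s['ee_pos'],f,s['t'])
env.movel([.57,-.12,.05]); effector.release()
```

```text
touch -0.03750000000000002 [ 0.57031704 -0.12006025 -0.03703287] 5.085419354366204 18.1083
```

The true tips sit about 36.5 mm behind the reported TCP. I'll build that into the helpers and redo the weight.

```bash
cat >> h.py <<'E'
L=.0365
def tl(tip,R,rate=.15): env.movel(np.array(tip)+L*R[:,2],R,rate=rate)
def tr(tip,R): env.reach(np.array(tip)+L*R[:,2],R)
def tipz(): s=env.sense(); return np.array(s['ee_pos'])-L*np.array(s['tcp_rot'])[:,2]
E
python3 - <<'E'
from h import *
R=down(); W=[.4905,-.1006]; P=[.462,-.2935]
tr([*W,.06],R); tl([*W,.009],R,.1); effector.grasp(15); s=env.sense(); print(s['gripper_width'],s['grasp_force'])
if s['gripper_width']<.02: raise SystemExit
tl([*W,.13],R,.2); tr([*P,.13],R); tl([*P,.0755],R,.1); tl([*P,.0685],R,.03); s=env.sense(); print(tipz(),s['gripper_width'],s['wrist_force'])
for k in range(5):
    if s['wrist_force'][2]>.8: break
    tl([*P,.0685-.001*(k+1)],R,.03); s=env.sense(); print(s['wrist_force'][2])
effector.release(); env.pause(.2)
tl([*P,.13],R,.2); env.pause(.6)
p,d=save('scene','s6.png'); p2,_=save('side','d6.png'); print([tip_of(c,n)[:1] for c in('scene','side') for n in('weight','pan_top')],env.sense()['t'])
x,y=px('scene',[*P,.06]).astype(int); a=cv2.resize(p[y-40:y+40,x-50:x+50],None,fx=4,fy=4)
x,y=px('side',[*P,.06]).astype(int); b=cv2.resize(p2[y-40:y+40,x-50:x+50],None,fx=4,fy=4)
cv2.imwrite('pics/c6.png',np.hstack([a,b])[:,:,::-1])
E
```

```text
0.026909468046807966 14.998211011989042
[ 0.46194549 -0.29349769  0.06851368] 0.02700481798307983 [ 0.83076281 -0.15192645 -0.78554909]
-0.032018849093213175
-0.5339158567243903
-1.137346323876563
0.1328405780351296
-0.3352458947867778
[[{'at': [0.4643, -0.2966, 0.0596], 'score': 0.44}], [{'at': [0.4628, -0.2933, 0.0614], 'score': 0.6}], [{'at': [0.4586, -0.2942, 0.0611], 'score': 0.51}], [{'at': [0.4641, -0.295, 0.0618], 'score': 0.98}]] 28.8167
```

View pics/c6.png

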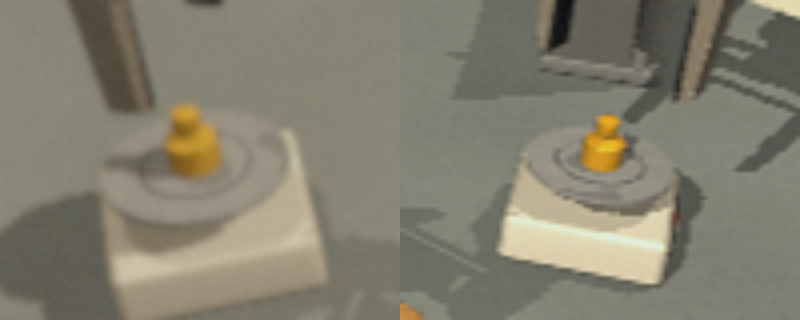

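The weight stands upright, centred inside the engraved ring in both crops, at (190,145) and (603,150). Now back to its mat, then look at the cup.

Run:
```python
from h import *
R=down(); W=[.4895,-.0998]; P=[.462,-.2935]
tl([*P,.064],R,.12); effector.grasp(15); s=env.sense(); print(s['gripper_width'],s['grasp_force'])
if s['gripper_width']<.02: raise SystemExit
tl([*P,.13],R,.2); tr([*W,.06],R); tl([*W,.012],R,.1); tl([*W,.0095],R,.02); effector.release(); env.pause(.2); tl([*W,.13],R,.2); env.pause(.2); wmeas(W)
tr([.46,.05,.17],R); p,w=wrist('w7.png')
q=w.reshape(-1,3); k=q[(np.hypot(q[:,0]-.46,q[:,1]-.104)<.06)&(q[:,2]>.074)&(q[:,2]<.09)]
print('rim',len(k),k[:,2].mean(),cv2.minEnclosingCircle(k[:,:2].astype(np.float32)))
for c in('scene','side'):
    viewer.read_camera(c); print([(n,[(np.round(r['at'],3),round(r['score'],2)) for r in tip_of(c,n)][:5]) for n in('cup','dish','fresh0','weight')])
print(env.sense()['t'])
```

```text
0.02668888798611133 14.998939986980986
0.03 260 [ 0.489  -0.0991  0.0379] ((0.4892575144767761, -0.09966537356376648), 0.007421592716127634)
0.017 503 [ 0.489  -0.0973  0.0224] ((0.48910680413246155, -0.09993559122085571), 0.013986403122544289)
[(array([ 0.486 , -0.0962,  0.0053]), 0.84), (array([ 0.4864, -0.1008, -0.0053]), 0.58)]
rim 1423 0.07908986584800026 ((0.4612119197845459, 0.1016274243593216), 0.03300316631793976)
[('cup', [(array([ 0.46 ,  0.104, -0.004]), 0.86)]), ('dish', [(array([0.462, 0.323, 0.002]), 0.81)]), ('fresh0', [(array([ 0.697,  0.139, -0.002]), 0.58), (array([ 0.683, -0.05 ,  0.001]), 0.47), (array([0.607, 0.054, 0.003]), 0.43), (array([ 0.683, -0.183,  0.   ]), 0.38)]), ('weight', [(array([ 0.49 , -0.102,  0.007]), 0.56)])]
[('cup', [(array([ 0.462,  0.104, -0.002]), 0.97)]), ('dish', [(array([0.466, 0.327, 0.001]), 0.89)]), ('fresh0', [(array([ 0.686, -0.183,  0.001]), 0.61), (array([ 0.695,  0.14 , -0.001]), 0.52), (array([0.603, 0.049, 0.001]), 0.44), (array([ 0.683, -0.046, -0.004]), 0.39)]), ('weight', [(array([ 0.489, -0.1  ,  0.004]), 0.47)])]
36.3167
```

View pics/w7.png

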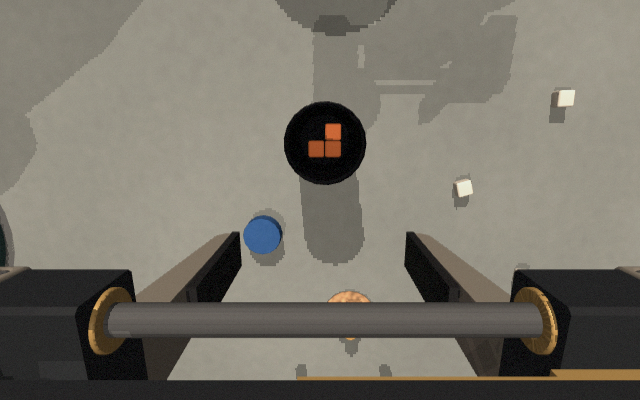

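The wrist picture shows the cup mouth at (325,143) with three orange tablets in it; the weight is back on its mat. For the cup I plan a pitched side grasp and a roll about the tool axis to pour, so I'll check the IK for that.

```bash
cat >> h.py <<'E'
HG=.045
def g(G,R): return np.array(G)+(.019+L)*R[:,2]     # TCP command for true grasp point G
def ik(G,R):
    try:
        q=solver.inverse_kinematics(g(G,R),R); return None if q is None else np.array(q)
    except Exception: return None
def pourpose(az,p,roll0,phi,z,dish,p2=None):
    R0=tilt(az,p,roll0); up=R0.T@[0,0,1]           # cup axis in tool frame
    R=tilt(az,p if p2 is None else p2,roll0+phi); a=R@up; h=a[:2]/max(np.hypot(*a[:2]),.3)
    rim=np.array(dish)-.012*h; return np.array([*(rim-(.08-HG)*a[:2]),z]),R,a
E
cat > plan.py <<'E'
from h import *
cup=[.4612,.1016]; pan=[.462,-.2935]; dish=[.464,.325]
d=np.radians
for p in (25,30,38):
  for roll0 in (180,0):
    o=[]
    for az in range(-120,181,15):
        R=tilt(d(az),d(p),d(roll0)); f=R[:,2]
        if all(ik(G,R) is not None for G in (np.r_[cup,HG],np.r_[cup,HG]-.1*f,np.r_[cup,.16])): o.append(az)
    print(p,roll0,'grasp',o)
    o=[]
    for az in range(-120,181,15):
        R=tilt(d(az),d(p),d(roll0)); f=R[:,2]
        if all(ik(G,R) is not None for G in (np.r_[pan,.1],np.r_[pan,.16],np.r_[pan,.1]-.1*f)): o.append(az)
    print('   pan',o)
    for s in (1,-1):
        o=[]
        for az in range(-120,181,15):
            qs=[ik(*pourpose(d(az),d(p),d(roll0),s*d(ph),z,dish)[:2]) for ph,z in((0,.16),(60,.14),(110,.125),(150,.108),(180,.105))]
            if all(q is not None for q in qs): o.append((az,[round(q[6],1) for q in qs],max(abs(np.diff(qs,axis=0)).max(1).round(1))))
        print('   pour',s,o)
E
python3 plan.py
```

```text
25 180 grasp [-120, -105, -90, -75, -60, -45, 60, 75, 90, 105, 120, 135, 150]
   pan [-120, -105, -90, -75, 15, 30, 45, 60, 75, 90]
   pour 1 [(-90, [np.float64(2.1), np.float64(1.0), np.float64(0.1), np.float64(-0.7), np.float64(-1.2)], np.float64(1.1)), (-75, [np.float64(2.0), np.float64(1.0), np.float64(0.1), np.float64(-0.6), np.float64(-1.2)], np.float64(1.0)), (-60, [np.float64(2.0), np.float64(1.0), np.float64(0.1), np.float64(-0.6), np.float64(-1.1)], np.float64(1.0)), (-45, [np.float64(1.9), np.float64(1.0), np.float64(0.1), np.float64(-0.6), np.float64(-1.1)], np.float64(1.0)), (-30, [np.float64(2.0), np.float64(1.0), np.float64(0.1), np.float64(-0.7), np.float64(-1.2)], np.float64(1.0)), (-15, [np.float64(1.9), np.float64(0.9), np.float64(0.0), np.float64(-0.8), np.float64(-1.3)], np.float64(1.0)), (0, [np.float64(1.7), np.float64(0.7), np.float64(-0.1), np.float64(-0.9), np.float64(-1.5)], np.float64(1.0)), (75, [np.float64(1.0), np.float64(2.5), np.float64(1.7), np.float64(1.2), np.float64(0.8)], np.float64(2.4)), (90, [np.float64(0.7), np.float64(-0.2), np.float64(-1.0)
[... 21176 characters left out ...]
p.float64(1.1)), (105, [np.float64(-2.2), np.float64(-1.2), np.float64(-0.4), np.float64(0.3), np.float64(0.8)], np.float64(1.0)), (120, [np.float64(-2.2), np.float64(-1.2), np.float64(-0.4), np.float64(0.3), np.float64(0.8)], np.float64(0.9)), (135, [np.float64(-2.1), np.float64(-1.2), np.float64(-0.4), np.float64(0.3), np.float64(0.8)], np.float64(0.9)), (150, [np.float64(-2.1), np.float64(-1.2), np.float64(-0.3), np.float64(0.4), np.float64(0.9)], np.float64(0.9)), (165, [np.float64(-2.0), np.float64(-1.1), np.float64(-0.3), np.float64(0.4), np.float64(0.9)], np.float64(0.9)), (180, [np.float64(-1.9), np.float64(-1.0), np.float64(-0.2), np.float64(0.5), np.float64(1.0)], np.float64(0.9))]
```

Azimuth −75° with 30° pitch works for the grasp, pour and pan alike, so carrying the cup is pure translation. Grasp, lift and pour.

```bash
cat > pour.py <<'E'
from h import *
d=np.radians; AZ,PT=d(-75),d(30); R=tilt(AZ,PT,d(180)); f=R[:,2]
cup=np.array([.4612,.1016,HG]); dish=[.464,.325]
def gl(G,R=R,rate=.15): env.movel(g(G,R),R,rate=rate)
def gr(G,R=R): env.reach(g(G,R),R)
E
python3 - <<'E'
from pour import *
tl([.46,.05,.25],down(),.25)
gr(cup-.1*f+[0,0,.12]); print(env.sense()['joint_positions'],env.sense()['t'])
gl(cup-.1*f); gl(cup,rate=.08); s=env.sense(); print(s['wrist_force'])
effector.grasp(30); s=env.sense(); print(s['gripper_width'],s['grasp_force'])
if s['gripper_width']<.05: raise SystemExit
gl(cup+[0,0,.02],rate=.05); gl([*cup[:2],.165],rate=.15); s=env.sense(); print(s['gripper_width'],s['wrist_force'],s['t'])
p,_=save('scene','s8.png')
E
```

```text
[-0.43235473  0.70168962 -0.67282641  1.8594811   0.95693232  1.78957461
  1.86257226] 38.5667
[-1.57515574 -0.37419116  0.125645  ]
0.06296167306558907 29.941576594719663
0.06311942637494393 [-0.37726434 -0.71247236 -1.84769332] 42.8333
```

View pics/s8.png

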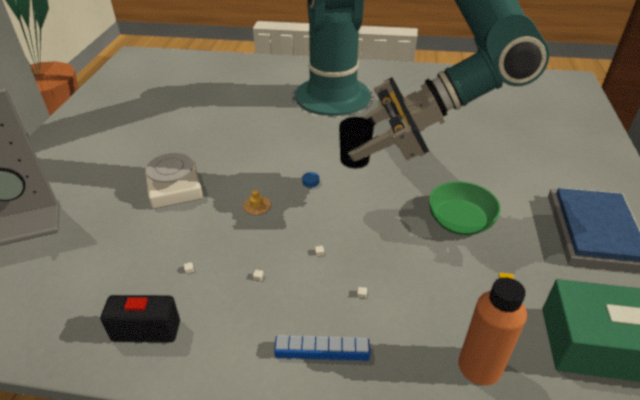

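The cup is held upright at (355,142), and the dish hasn't moved, at (463,210). Now pour.

Run:
```python
from pour import *
viewer.read_camera('scene'); viewer.read_camera('side')
D=[np.array(r['at'][:2]) for c in('scene','side') for r in tip_of(c,'dish')[:1]]; print(D); dish=np.mean(D,0) if D else dish
G,_,_=pourpose(AZ,PT,d(180),0,.165,dish); gl(G,rate=.2); print(env.sense()['t'])
for ph,z in((60,.145),(105,.125),(130,.115),(155,.108),(180,.105)):
    G,Rr,a=pourpose(AZ,PT,d(180),d(ph),z,dish)
    gl(G,Rr,.08); print(ph,np.degrees(np.arccos(a[2])).round(),env.sense()['t'],env.sense()['wrist_force'][2].round(2))
env.pause(.5); save('side','d9.png'); s=env.sense(); print(s['wrist_force'],s['gripper_width'],s['joint_positions'])
for p2 in (20,10):
    print(ik(*pourpose(AZ,PT,d(180),d(180),.115,dish,d(p2))[:2]) is not None)
```

```text
[array([0.4667, 0.3206]), array([0.4659, 0.3241])]
44.3333
60 51.0 45.5333 -2.5
105 87.0 46.4667 -2.44
130 103.0 47.05 -1.77
155 115.0 47.6333 -1.75
180 120.0 48.2167 -2.63
[ 0.16604986  0.67802687 -2.07616901] 0.06279830000839026 [-1.05545249  0.87134492  0.11453742  1.64517678  0.65465366  1.45715306
 -1.05644765]
True
True
```

View pics/d9.png

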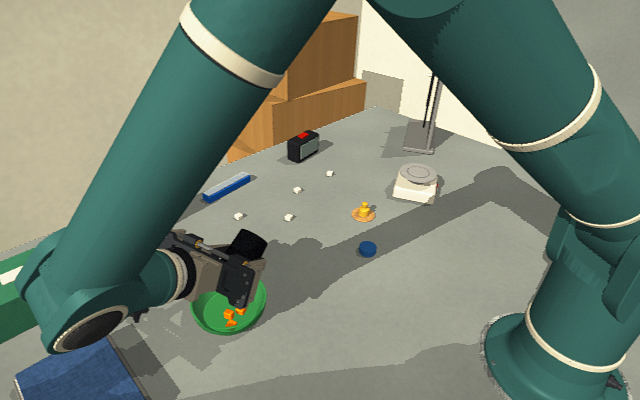

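Orange tablets lie in the dish around (231,318) and (241,311), and the cup is inverted at (250,245). Tip a little further to be sure, then return upright and count.

Run:
```python
from pour import *
dish=[.4663,.3235]
for p2,z in((12,.125),):
    G,Rr,a=pourpose(AZ,PT,d(180),d(180),z,dish,d(p2)); gl(G,Rr,.1); env.pause(.3)
for ph,z in((180,.115),(130,.13),(60,.16),(0,.18)):
    G,Rr,a=pourpose(AZ,PT,d(180),d(ph),z,dish); gl(G,Rr,.12)
gl(np.array([.45,.1,.19]),rate=.25)
s=env.sense(); print(s['t'],s['wrist_force'],s['gripper_width'])
p,_=viewer.read_camera('scene'); q,_=viewer.read_camera('side')
print([[np.round(r['at'],3) for r in tip_of(c,n)] for c in('scene','side') for n in('old0','dish')])
x,y=px('scene',[.466,.323,.02]).astype(int); a=cv2.resize(p[y-40:y+40,x-50:x+50],None,fx=4,fy=4)
x,y=px('side',[.466,.323,.02]).astype(int); b=cv2.resize(q[y-40:y+40,x-50:x+50],None,fx=4,fy=4)
cv2.imwrite('pics/c10.png',np.hstack([a,b])[:,:,::-1])
```

```text
54.7 [-0.89221338  0.16564993 -1.27989126] 0.06281401054132296
[[array([0.448, 0.313, 0.01 ]), array([0.458, 0.327, 0.016]), array([0.432, 0.347, 0.006])], [array([0.464, 0.32 , 0.001]), array([ 0.683, -0.181, -0.002])], [array([0.456, 0.329, 0.013]), array([0.451, 0.313, 0.006]), array([0.435, 0.348, 0.009])], [array([ 0.464,  0.327, -0.   ])]]
```

View pics/c10.png

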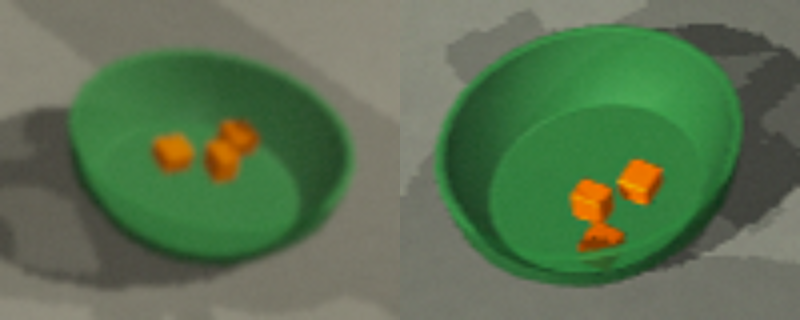

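All three orange tablets lie in the dish, with the left crop showing (173,153), (223,160) and (238,137). Next, the cup onto the pan.

Run:
```python
from pour import *
P=np.array([.462,-.2935])
try: gl([*P,.175],rate=.2)
except env.PlanningError as e: print(e); gr([*P,.175])
gl([*P,.118],rate=.12); f0=env.sense()['wrist_force'][2]; gl([*P,.064+HG-.005],rate=.03); env.pause(.2)
s=env.sense(); print(s['wrist_force'],f0,s['t'])
effector.release(); env.pause(.3); G=np.array([*P,.064+HG-.005])
gl(G-.12*f,rate=.12); env.pause(.2)
p,_=viewer.read_camera('scene'); 
pr=[('scene',n,[np.round(r['at'],4) for r in tip_of('scene',n)][:2]) for n in('cup','pan_top')]
q,_=viewer.read_camera('side'); pr+=[('side',n,[np.round(r['at'],4) for r in tip_of('side',n)][:2]) for n in('cup','pan_top')]
print(pr,env.sense()['t'])
x,y=px('scene',[*P,.06]).astype(int); a=cv2.resize(p[y-50:y+30,x-50:x+50],None,fx=4,fy=4)
x,y=px('side',[*P,.06]).astype(int); b=cv2.resize(q[y-50:y+30,x-50:x+50],None,fx=4,fy=4)
cv2.imwrite('pics/c11.png',np.hstack([a,b])[:,:,::-1])
```

```text
[ 1.21782152  0.91117331 -0.72067469] -2.2141112336063387 58.5583
[('scene', 'cup', [array([ 0.4596, -0.2922,  0.052 ])]), ('scene', 'pan_top', [array([ 0.4619, -0.2945,  0.0564])]), ('side', 'cup', [array([ 0.4609, -0.292 ,  0.0538]), array([0.4555, 0.3285, 0.0147])]), ('side', 'pan_top', [array([ 0.4648, -0.2932,  0.0569])])] 61.1
```

View pics/c11.png

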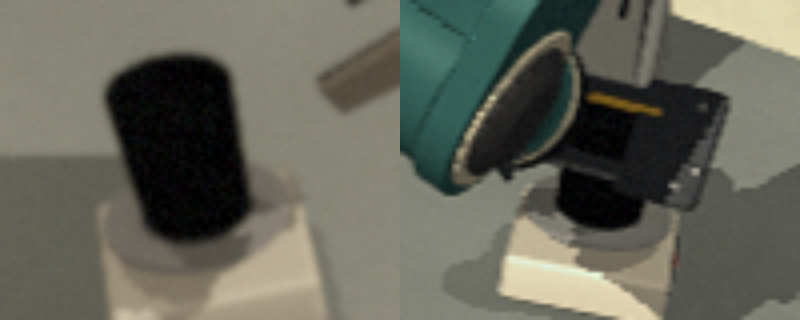

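The cup stands on the sunk pan, centred, at (180,150) in the left crop. Now the white tablets, localising each with the wrist camera just before its grasp.

```bash
cat > tab.py <<'E'
from h import *
CUP=np.array([.4612,-.2935])
def find(x,y):
    p,w=wrist(); q=w.reshape(-1,3); c=p.reshape(-1,3).astype(int)
    m=(np.hypot(q[:,0]-x,q[:,1]-y)<.05)&(q[:,2]>.0085)&(q[:,2]<.018)&(c.min(1)>110); k=q[m]
    if len(k)<15: return None
    (cx,cy),sz,ang=cv2.minAreaRect(k[:,:2].astype(np.float32)*1000); ang=(ang+45)%90-45
    return cx/1000,cy/1000,np.radians(ang),np.round(sz,1),len(k)
def pick(x,y):
    tr([x,y-.05,.11],down()); r=find(x,y)
    if r is None: print('none near',x,y); return False
    print(np.round(r[:3],4),r[3],r[4]); x,y,a=r[:3]; R=down(a)
    tr([x,y,.05],R); tl([x,y,.003],R,.1); effector.grasp(10); s=env.sense(); print('w',s['gripper_width'],s['grasp_force'])
    if not .010<s['gripper_width']<.021: effector.release(); tl([x,y,.1],R); return False
    tl([x,y,.16],R,.25); return R
def drop(R):
    tr([*CUP,.18],R); tl([*CUP,.149],R,.12); w=env.sense()['gripper_width']; env.pause(.1); effector.release(); env.pause(.15); tl([*CUP,.18],R,.25)
    print('dropped w',w,env.sense()['t'])
E
python3 - <<'E'
from tab import *
from pour import gl,f,R as R0
G=np.array([.462,-.2935,.104]); gl(G-.2*f+[0,0,.05],rate=.2)
tr([.55,-.2,.2],down()); tr([.4612,-.335,.21],down())
p,w=wrist(); q=w.reshape(-1,3); k=q[(np.hypot(q[:,0]-.461,q[:,1]+.293)<.05)&(q[:,2]>.128)&(q[:,2]<.146)]
print('rim',len(k),k[:,2].mean() if len(k) else 0,cv2.minEnclosingCircle(k[:,:2].astype(np.float32)) if len(k) else 0)
R=pick(.685,-.182); print(env.sense()['t'])
if R is not False: drop(R)
viewer.read_camera('scene'); print([(np.round(r['at'],3),round(r['score'],2)) for r in tip_of('scene','fresh0')])
E
```

```text
rim 1591 0.1337478003848401 ((0.4617215394973755, -0.29344549775123596), 0.032953616231679916)
[ 0.6855 -0.1817  0.4752] [15.5 15.8] 367
w 0.015673663103062827 9.999994933605194
68.0
dropped w 0.015678751540196566 71.1083
[(array([ 0.695,  0.142, -0.002]), 0.61), (array([ 0.678, -0.048, -0.   ]), 0.59), (array([0.611, 0.056, 0.002]), 0.46)]
```

Rim measured at (0.4617, −0.2934), so the cup is centred. The first tablet went in; now the other three.

Run:
```python
from tab import *
for xy in ((.683,-.048),(.609,.053),(.696,.141)):
    R=pick(*xy)
    if R is not False: drop(R)
tr([.4612,-.335,.24],down()); wrist('w12.png'); p,_=save('scene','s12.png'); print([(np.round(r['at'],3),round(r['score'],2)) for n in('fresh0','old0','cup','dish','weight') for r in tip_of('scene',n)],env.sense()['t'])
cv2.imwrite('pics/c12.png',np.hstack([cv2.imread('pics/w12.png')[100:400,170:470],cv2.imread('pics/s12.png')[110:320,100:520][:, :]]) if 0 else np.vstack([cv2.imread('pics/w12.png')[150:390],cv2.imread('pics/s12.png')[110:330]]))
```

```text
[ 0.6838 -0.049  -0.0066] [16.1 14.8] 361
w 0.015694619669337655 9.999947547912598
dropped w 0.015574448025722195 78.725
[0.6064 0.0525 0.2713] [15.3 15.6] 362
w 0.015732757379272492 9.999971240758896
dropped w 0.015763644094307885 86.5
[0.6952 0.1414 0.0101] [14.9 16. ] 363
w 0.015542949616240974 10.000008791685104
dropped w 0.015262620177378347 95.0667
[(array([ 0.461, -0.292,  0.052]), 0.4), (array([0.458, 0.33 , 0.015]), 0.54), (array([0.448, 0.31 , 0.009]), 0.5), (array([0.431, 0.345, 0.008]), 0.46), (array([ 0.461, -0.293,  0.051]), 0.66), (array([0.463, 0.322, 0.002]), 0.89), (array([ 0.493, -0.101,  0.004]), 0.46)] 95.8083
```

View pics/c12.png

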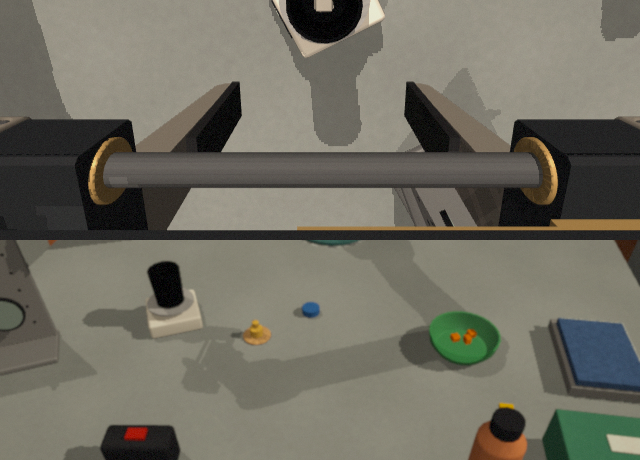

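The table is clear of white tablets: the cup stands on the pan at (167,290), the weight is on its mat at (257,330), and the three orange tablets are in the dish. A numeric check of the cup's inside, then hand in.

Run:
```python
from h import *
p,w=wrist(); c=p.astype(int); m=(c.min(2)>110)&(np.hypot(w[...,0]-.4615,w[...,1]+.2935)<.03)
k=w[m]; print(len(k),np.percentile(k[:,2],[0,25,50,75,100]).round(3)); cv2.imwrite('pics/w13.png',cv2.resize(p[100:220,250:400,::-1],None,fx=4,fy=4))
print([np.round(r['at'],4) for n in('fresh0','cup') for r in search_frame('wrist',n)])
```

```text
265 [0.07  0.105 0.105 0.106 0.355]
[array([ 0.459 , -0.2928,  0.1054]), array([ 0.4652, -0.2779,  0.035 ]), array([ 0.4624, -0.2968,  0.0998])]
```

View pics/w13.png

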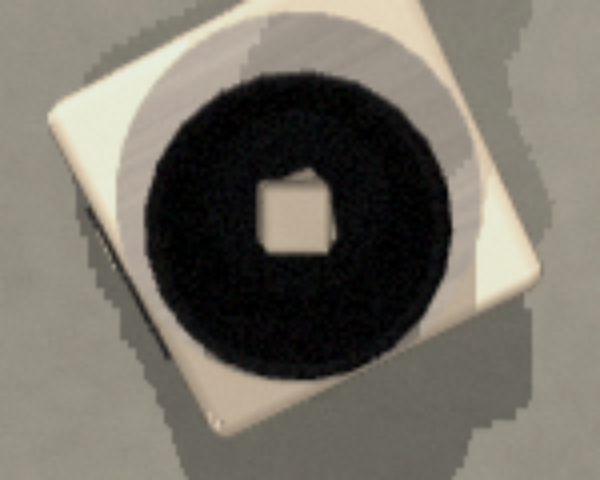

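The picture shows a neat column in the middle of the cup at (295,217). Its top at 0.105 m matches a stack of four tablets, all well below the rim.

```bash
python3 -c "
from h import *
print(workorder.finish_job(), env.sense()['t'])"
```

```text
the job is handed in; nothing more can be done
the job is handed in; nothing more can be done
```

The job is handed in, but no verdict came back; in my last camera checks the weight was upright on its mat, all three orange tablets were in the dish, the cup stood centred on the pan with all four white tablets in it, and the tin was in place.

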